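# Load the tumbler and hold its cover down

## Task

Pour all six steel balls from the handled steel cup through the square filling mouth into the tumbler's tub, and stand the empty cup upright back on the bench, without shifting the white tub and the screwdriver that stand and lie near it. Then turn the quarter-turn fastener on the tumbler's cover clockwise until its slot lines up with the two dark index marks beside it, without pressing the cover down yet. Only then press the sprung cover panel all the way down against its frame, and finish while still holding it pressed there: do not let go at the end.

Things in the scene. Friction and masses are not known exactly. Their poses are not given: they have to be found in the camera images.
- cup_center (a point): the steel pouring cup: a round cone 40 mm high, 48 mm across the foot and 92 mm across the rim, wall 3 mm, 0.16 kg; this point is on its axis, 20 mm above its underside. Its z axis points up out of the mouth; its handle is on its -x side. It stands on the bench, the six balls in it; because the sides slope out, the balls roll out slowly once it is tipped about 70 to 85 degrees
- cup_grip (a point): the place to grip the cup's handle: an upright black flat bar 10 mm thick (along the cup's y), 24 mm wide (along x, from 42 to 66 mm from the cup's axis), with its top 100 mm above the cup's underside and 60 mm above the rim; this point is in the middle of its width and thickness, 80 mm above the underside of the cup, 20 mm under the handle's top. Same axes as the cup
- ball0_center (a point): steel ball 1 of 6, 18 mm across, 24 g; its centre
- ball1_center (a point): steel ball 2 of 6, 18 mm across, 24 g; its centre
- ball2_center (a point): steel ball 3 of 6, 18 mm across, 24 g; its centre
- ball3_center (a point): steel ball 4 of 6, 18 mm across, 24 g; its centre
- ball4_center (a point): steel ball 5 of 6, 18 mm across, 24 g; its centre
- ball5_center (a point): steel ball 6 of 6, 18 mm across, 24 g; its centre
- tub (a point): centre of the floor of the tumbler's tub, 30 mm above the bench, straight under the filling mouth; the tub is 130 by 130 mm inside, 75 mm deep. The tumbler is a grey steel box 210 (x) by 340 (y) by 105 mm high, fixed to the bench; this point lies 90 mm from its middle towards -y of its axes (z up)
- mouth (a point): centre of the top of the square filling mouth, a collar standing 35 mm above the cover's top face: 104 by 104 mm inside, walls 4 mm, top 157 mm above the bench, open down into the tub. Sides are along its x and y axes (the cover's)
- panel (a joint): the cover: an aluminium panel 200 (x) by 330 (y) by 10 mm that carries the filling mouth (at y = -90 mm from its middle) and the fastener (at y = +90 mm); it moves straight down. 0 m = sprung up on its foam seal (top face 122 mm above the bench), 0.006 m = fully down against the frame. It starts to sink at about 9 N and is fully down at about 15 N, pressed anywhere, also through the fastener; it rises again when let go
- panel_top (a point): point on the cover's top face, under the fastener's middle: the fastener is 180 mm from the mouth's centre towards +y of the cover's axes; x of the cover runs through the two index marks, z up
- fastener (a joint): the quarter-turn fastener's angle in rad, growing clockwise seen from above, range 0 to 2.2 with no catch or stop at the aligned position; at 1.571 the slot lines up with the two dark index marks (slot along the cover's x). It starts at 0.1 to 0.6, and stays where it is left (friction 0.08 N m)
- fastener_grip (a point): the fastener: a steel disc 52 mm across and 6 mm thick on the cover, on it an upright thumb bar 10 mm thick, 46 mm long and 34 mm high, its black slot running along the bar's top. This point is on the turning axis, 22 mm above the disc's top face and 12 mm under the bar's top (28 mm above the cover). Its axes turn with the bar: y along the bar and slot, x across the bar, z up
- white_center (a point): bystander: open white plastic tub without handle, 76 mm across the rim, 70 mm high; its centre
- driver_grip (a point): bystander: screwdriver lying on the bench; middle of its handle
- cup: the whole pouring cup; origin at the centre of its underside
Things that resemble listed ones, but are neither listed nor needed, are in the scene too. What is shaped like the cup but turquoise is not meant.

How it is judged:
On the way, in this order (a step that is already met when the one before it is completed fails the run):
1. all six balls are in the tumbler's tub (horizontal distance between each of ball0_center, ball1_center, ball2_center, ball3_center, ball4_center, ball5_center and tub below 0.088 m and height (world z) of ball0_center between 0.025 and 0.1 m and height (world z) of ball1_center between 0.025 and 0.1 m and height (world z) of ball2_center between 0.025 and 0.1 m and height (world z) of ball3_center between 0.025 and 0.1 m and height (world z) of ball4_center between 0.025 and 0.1 m and height (world z) of ball5_center between 0.025 and 0.1 m), for 0.2 s.
2. the cup stands upright on the bench, released (angle between cup_center's own z axis and vertical below 0.15 rad and height (world z) of cup_center between 0.014 and 0.026 m and contact force between cup and the fingers below 0.1 N), for 0.2 s.
3. the fastener's slot is lined up with the marks, the cover not yet pressed down (value of joint fastener between 1.431 and 1.711 rad and value of joint panel below 0.003 m), for 0.2 s.
4. the cover is pressed down against its frame, the slot still lined up (value of joint fastener between 1.431 and 1.711 rad and value of joint panel above 0.0045 m and contact force between panel and the fingers above 5 N), for 0.3 s.
At the end, for the whole second after the job is handed in: The program ends holding: the fingers press the cover down (more than 5 N on it, at least 4.5 of its 6 mm), the fastener is within 0.14 rad (8 degrees) of aligned with the marks, all six balls are in the tub, and the cup stands upright on the bench, untouched (all of step 1 and all of step 2 and all of step 4); the arm keeps its last pose, push and grip.
It fails at once if the white plastic tub is moved more than 50 mm (distance of white_center from where it was at the start of the episode above 0.05 m).
It fails at once if the screwdriver is moved more than 50 mm (distance of driver_grip from where it was at the start of the episode above 0.05 m).
It also fails if it takes over 72 s, if anything falls off the work surface, if the arm or the gripper's body presses on something with over 40 N, if the wrist force passes 120 N, or if a joint passes its speed limit or range.

## Robot

A 6-joint arm with a two-finger parallel gripper is mounted at the origin on the work surface. World frame = base frame: x ahead of the robot, y to its left, z up, the work surface at z = 0. Lengths are in m, angles in rad, forces in N, time in s.
With the tool pointing down it reaches from about 0.3 to 0.75 m from the base axis. Payload 8.5 kg.
Tool frame: the origin (TCP) lies at the very end of the fingers, on their centre line; the grasp point (between the pads) lies 19 mm behind it; z points along the fingers, y is the direction in which the jaws open and shut (so a half turn about z gives the same grasp; the last joint's range is limited). The gripper opens to 88 mm and grips with 3 to 60 N. Pads are 18 mm wide; open, the fingers measure 123 mm over their backs; the gripper's body (75 mm by 187 mm) begins 45 mm behind the grasp point.
Start: joints at [-1.553, 0.381, 1.297, -0, 1.464, -0.215], TCP at [0.127, -0.535, 0.239] pointing down, gripper open.
Joint ranges: [-3.11, 3.11], [-0.89, 2.33], [0.22, 2.48], [-1.42, 4.56], [0.17, 2.85], [-2.88, 2.88]. Speed limits (rad/s): [2.39, 2.39, 3.14, 3.14, 3.14, 3.14].

## Interface

Orientations are given as a 3x3 rotation matrix whose columns are the frame's x, y, z axes.
In Python, from bench import sense, grab_frame, camera_params, job_done gives the robot as it stands.
- The arm moves only by the shell command python3 -m jog 'ROWS' [OPENING] [FORCE]. ROWS is JSON, a list of rows, each a list of 2 entries, a list of its own where there are three numbers: the shift along the tool's x, y, z in mm, then the turn, a rotation vector about the tool's x, y, z in degrees. In form: [[[x, y, z], [rx, ry, rz]], ...]. A call has 1 to 8 rows; each row shifts and turns the commanded pose from where the row before left it, along the tool's axes as they then stand; what a row does not reach is not made up. A row lasts 1/8 s, in which the tool goes at most 62.5 mm and 10.7 degrees, less where a joint would pass 70% of its speed; a pose out of reach is approached as far as the arm can. A call is refused whole if a number of a shift passes 62.5 or a number of a turn 10.7, either way. A call with a gripper value outside its range is refused whole. OPENING is the finger opening in mm, from 0 to 88.1, set as the call begins (- or left out, the last holds). The fingers move at their own pace and stop on an object; FORCE is the grip in N (left out, the last holds). Time passes only in rows, so rows that do not move let the fingers close. It gives the time, the measured TCP pose, the force and the opening at its end, in the units of the state.
- sense(): the state, without advancing time (a new reading comes with each control period).
- grab_frame(name): name is "side" or "top" or "wrist"; returns the picture (480x640x3 uint8, blue, green, red); there is no depth.
- camera_params(name): a dict with "mtx" (3x3 intrinsics, pixels), "k1" (the pictures are not rectified: a ray, as slopes to the right and down, at radius r is drawn at 1 + k1 r^2 times it, then the intrinsics apply), "camera_from_world" (4x4, takes a point from world to camera coordinates). Camera axes: x right, y up, looking along -z (the intrinsics and any distortion apply to the point x, -y, -z); pixel columns grow to the right and rows downward; lengths in m; the calibration is good to about 2 mm. A picture is of the moment at which its call begins: read the wrist's pose just before it. camera_params takes no time and is no camera call; for the wrist camera it gives the pose at the moment of the call.
- job_done(): hands the job in, once; it reports no verdict.
The state is a dict: "t": time; "qpos": joint angles; "dq": joint speeds; "joint_efforts": joint torques, N m; "ee_pos": TCP position; "eef_rot": TCP orientation; "ft_force": force on the tool from outside, world axes, zero at the start; "moment": the same for the moment, N m; "width": opening from 0.0 (shut) to 1.0 (fully open).
Only numpy, scipy, OpenCV 4.12 (cv2) and the standard library are available. Lean on these libraries where they do the work, as an engineer would, in place of code of your own. Each camera call takes 0.05 s, during which the arm holds its last target.

## Working session

There is one attempt and no reset: what is moved stays moved. The work goes in short steps, Python scripts to look and compute and a shell command to move; the robot and the scene stay as the last step left them, time stands still between calls to the robot, and variables do not carry over. Pictures are saved under pics/ and viewed, and the job is handed in when it is done.

```bash
ls; mkdir -p pics; python3 - <<'E'
from bench import *
import cv2
for n in("side","top","wrist"):
    p=camera_params(n);cv2.imwrite(f"pics/{n}0.png",grab_frame(n));print(n,p)
s=sense();print(s)
E
```

```text
pics
side {'mtx': array([[453.22209128,   0.        , 321.94298295],
       [  0.        , 453.22209128, 233.4643511 ],
       [  0.        ,   0.        ,   1.        ]]), 'k1': 0.00045170373580208947, 'camera_from_world': array([[ 0.99620422, -0.08654078, -0.00937273, -0.53224897],
       [ 0.0681768 ,  0.70876432,  0.70214319, -0.09927589],
       [-0.05412096, -0.70011701,  0.71197408, -0.91398401],
       [ 0.        ,  0.        ,  0.        ,  1.        ]])}
top {'mtx': array([[623.34600295,   0.        , 322.18349741],
       [  0.        , 623.34600295, 241.89846798],
       [  0.        ,   0.        ,   1.        ]]), 'k1': -0.2235564828676724, 'camera_from_world': array([[-0.00534117, -0.99997279,  0.00508909, -0.06429956],
       [ 0.98721189, -0.00446204,  0.1593511 , -0.55352953],
       [-0.15932406,  0.00587513,  0.98720886, -1.39543318],
       [ 0.        ,  0.        ,  0.        ,  1.        ]])}
wrist {'mtx': array([[405.3283967 ,   0.        , 323.02818746],
       [  0.        , 405.3283967 , 240.60635739],
       [  0.        ,   0.        ,   1.        ]]), 
[... 462 characters left out ...]
29e+00,  2.15818208e-05,
        1.46357577e+00, -2.15310380e-01]), 'dq': array([ 0.00030137, -0.00125364, -0.00152114,  0.00129631, -0.00075466,
        0.00059929]), 'joint_efforts': array([ 4.21085233e-04, -4.38087809e+01, -2.24612546e+01,  7.13247922e-02,
        3.43760778e-02, -7.99152872e-05]), 'ee_pos': array([ 0.1268849 , -0.53498189,  0.23830763]), 'eef_rot': array([[ 9.73023068e-01,  2.30707843e-01,  3.71914673e-06],
       [ 2.30707720e-01, -9.73022569e-01,  1.01389873e-03],
       [ 2.37533203e-04, -9.85688821e-04, -9.99999486e-01]]), 'ft_force': array([-0.70013258, -0.76862623,  0.03304257]), 'moment': array([-0.065552  , -0.01937252, -0.01280493]), 'width': 1.0040803569445795}
```

View pics/side0.png

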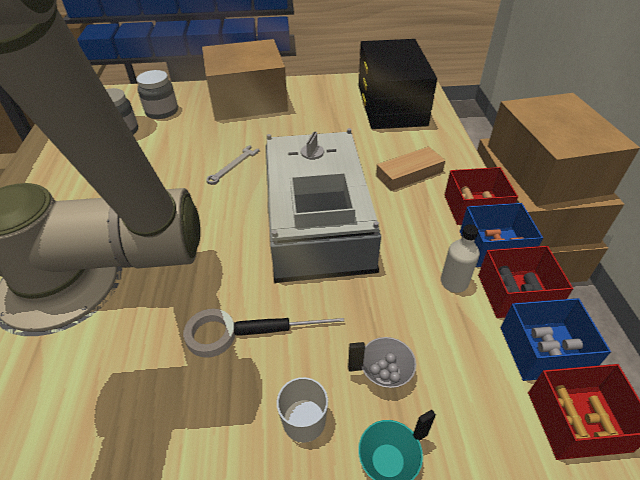

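View pics/top0.png

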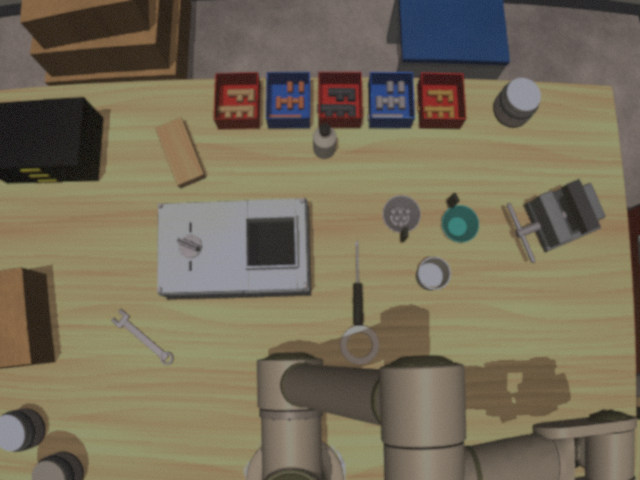

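View pics/wrist0.png

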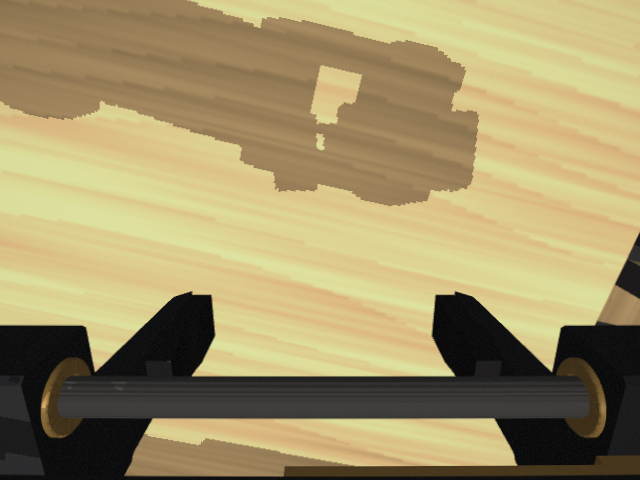

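The steel cup holding the balls is at side (388,362) and top (402,213). The turquoise look-alike is at side (390,450) and top (460,224), and is excluded by its colour. The white tub is at side (303,410), the screwdriver at side (290,325), and the tumbler at side (320,200). I'll take enlarged crops to confirm.

```bash
cat > h.py <<'E'
import numpy as np,cv2
from bench import *
def proj(P,p):
    P=np.atleast_2d(P);T=p["camera_from_world"];c=P@T[:3,:3].T+T[:3,3]
    s=np.c_[c[:,0],-c[:,1]]/(-c[:,2:3]);r2=(s**2).sum(1,keepdims=True);s=s*(1+p["k1"]*r2)
    return np.c_[s*p["mtx"][0,0]+p["mtx"][:2,2]]
def ray(u,p):
    K=p["mtx"];d=(np.array(u,float)-K[:2,2])/K[0,0];s=d.copy()
    for _ in range(20): s=d/(1+p["k1"]*(s@s))
    T=p["camera_from_world"];R=T[:3,:3];o=-R.T@T[:3,3]
    return o,R.T@np.array([s[0],-s[1],-1])
def atz(u,p,z):
    o,d=ray(u,p);return o+d*(z-o[2])/d[2]
def crop(src,box,dst,k):
    im=cv2.imread(src) if isinstance(src,str) else src
    x0,y0,x1,y1=box;cv2.imwrite(dst,cv2.resize(im[y0:y1,x0:x1],None,fx=k,fy=k,interpolation=cv2.INTER_CUBIC))
E
python3 - <<'E'
from h import *
crop("pics/side0.png",(220,300,460,480),"pics/s1.png",3.3)
crop("pics/side0.png",(250,120,390,280),"pics/s2.png",3.7)
a=cv2.imread("pics/top0.png")
crop(a,(340,180,500,300),"pics/t1.png",5)
crop(a,(150,190,320,310),"pics/t2.png",4.7)
E
```

```text
(no output)
```

View pics/s1.png

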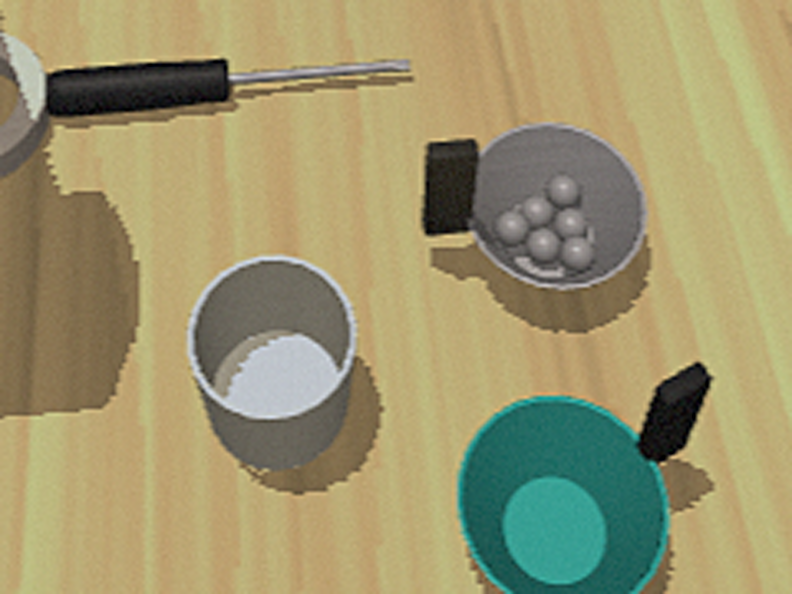

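View pics/s2.png

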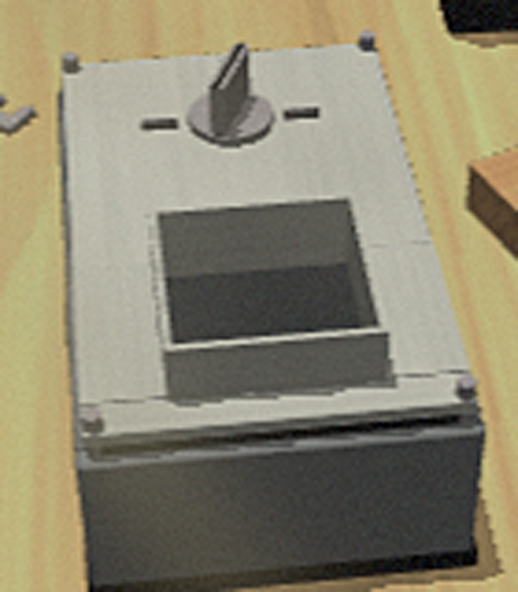

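View pics/t1.png

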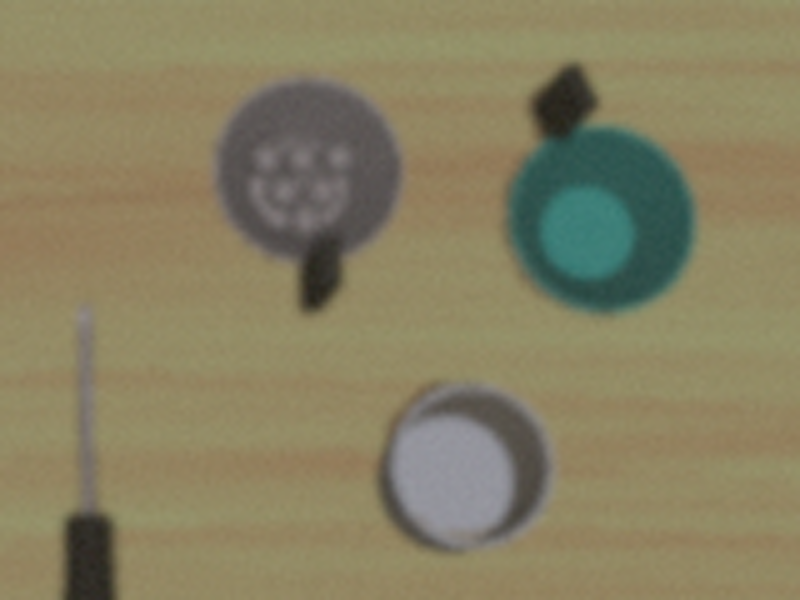

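View pics/t2.png

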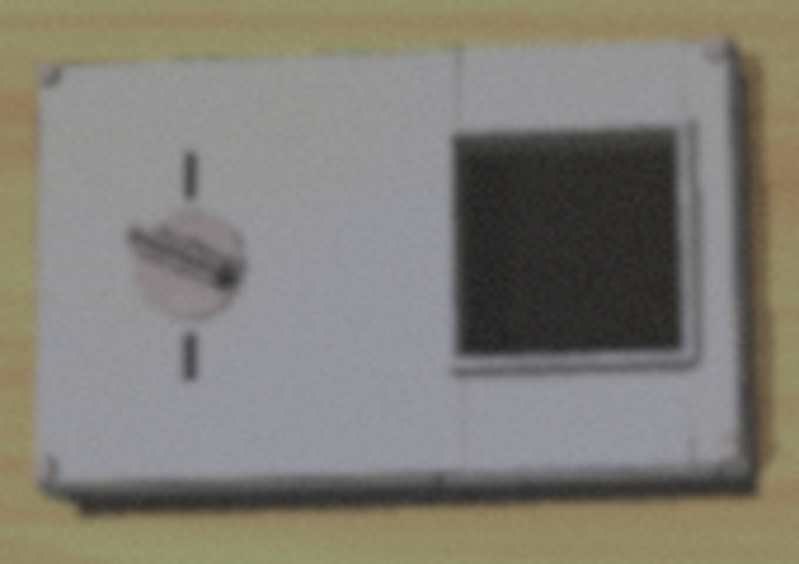

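```bash
python3 - <<'E'
from h import *
S=camera_params("side");T=camera_params("top")
s1=lambda a:np.array(a)/3.3+[220,300]
s2=lambda a:np.array(a)/3.7+[250,120]
t1=lambda a:np.array(a)/5+[340,180]
t2=lambda a:np.array(a)/4.7+[150,190]
f=lambda n,*v:print(n,*[np.round(x*1000,1) for x in v])
rim=[atz(s1(a),S,.04) for a in [(558,124),(645,212),(566,289),(620,150),(625,258),(510,268)]]
from scipy.optimize import least_squares
P=np.array(rim)[:,:2]
r=least_squares(lambda q:np.hypot(*(P-q[:2]).T)-q[2],[.6,-.2,.046]).x;f("rim side",r)
rim=np.array([atz(t1(a),T,.04) for a in [(215,169),(402,169),(308,77),(300,262),(375,104),(242,104),(375,235),(242,234)]])[:,:2]
r=least_squares(lambda q:np.hypot(*(rim-q[:2]).T)-q[2],[.6,-.2,.046]).x;f("rim top",r)
f("handle top side",*[atz(s1(a),S,.1) for a in [(428,146),(476,140),(479,155),(428,160)]])
f("handle top top",*[atz(t1(a),T,.1) for a in [(302,308),(320,312),(341,275),(341,238)]])
for n,g,c,m in (("side",s2,S,[(159,124),(302,113)]),("top",t2,T,[(190,175),(190,356)])):
    f("marks "+n,*[atz(g(a),c,.122) for a in m])
f("bar side",*[atz(s2(a),S,.162) for a in [(213,84),(242,45)]])
f("bar top",*[atz(t2(a),T,.162) for a in [(132,234),(232,278)]])
f("mouth side",*[atz(s2(a),S,.157) for a in [(158,213),(352,199),(389,331),(163,348)]])
f("mouth top",*[atz(t2(a),T,.157) for a in [(456,132),(680,128),(690,357),(456,357)]])
f("panel corners top",*[atz(t2(a),T,.122) for a in [(38,66),(732,42),(742,468),(42,488)]])
f("white top",*[atz(t1(a),T,.07) for a in [(470,465)]])
f("white side",*[atz(s1(a),S,.07) for a in [(273,338)]])
f("driver",*[atz(s1(a),S,.015) for a in [(50,90),(228,80),(410,66)]])
E
```

```text
rim side [ 621.7 -253.3   44.3]
rim top [ 619.9 -254.1   44.4]
handle top side [ 556.1 -252.5  100. ] [ 578.8 -251.4  100. ] [ 579.  -259.4  100. ] [ 555.1 -259.8  100. ]
handle top top [ 544.1 -241.1  100. ] [ 542.3 -249.1  100. ] [ 559. -259.  100.] [ 575.8 -259.5  100. ]
marks side [490.  223.5 122. ] [576.9 226.2 122. ]
marks top [574.9 224.8 122. ] [489.1 222.4 122. ]
bar side [522.6 203.1 162. ] [542.4 241.9 162. ]
bar top [540.2 242.6 162. ] [519.8 195.6 162. ]
mouth side [486.   93.3 157. ] [590.3  95.1 157. ] [595.6 -11.  157. ] [484.  -12.5 157. ]
mouth top [587.6  94.7 157. ] [588.8  -7.7 157. ] [483.8 -12.4 157. ] [484.1  93.3 157. ]
panel corners top [628.3 300.7 122. ] [637.1 -30.7 122. ] [436.5 -35.1 122. ] [427.1 291.6 122. ]
white top [ 476.4 -320.4   70. ]
white side [ 478.6 -324.1   70. ]
driver [ 364.1 -148.9   15. ] [ 461.4 -151.5   15. ] [ 562.1 -151.8   15. ]
```

The crop confirms it: the grey steel cup with six balls has its handle to the left in side and down in top. Its axis comes out at (621,-254), with the rim radius measured at 44 mm against 46 given. The handle middle is at (567,-256) and the cup's yaw is about 2°. The mouth is at about (537,43), the fastener at (533,224), and the cover's yaw is about 1.5°. The 182 mm between mouth and fastener agrees with the 180 mm given. I'll move above the handle.

```bash
python3 -m jog '[[[0,0,0],[0,0,5.6]],[[0,0,0],[0,0,5.7]]]' 88 3 && python3 -m jog '[[[56,-33,7],[0,0,0]],[[56,-33,7],[0,0,0]],[[56,-33,7],[0,0,0]],[[56,-33,7],[0,0,0]],[[56,-33,7],[0,0,0]],[[56,-33,7],[0,0,0]],[[56,-33,7],[0,0,0]],[[56,-33,7],[0,0,0]]]'
```

```text
t: 0.4
ee_pos: [0.1269, -0.535, 0.2385]
eef_rot: [[0.999, 0.032, 0.0], [0.032, -0.999, 0.001], [0.0, -0.001, -1.0]]
ft_force: [0.2, 0.3, -0.4]
width: 1.0
t: 1.4
ee_pos: [0.5475, -0.2663, 0.1848]
eef_rot: [[0.999, 0.036, -0.0], [0.036, -0.999, 0.0], [-0.0, -0.0, -1.0]]
ft_force: [-0.2, -0.6, 0.1]
width: 0.994
```

```bash
python3 -m jog '[[[9,-5,0],[0,0,0]],[[9,-5,0],[0,0,0]],[[0,0,0],[0,0,0]]]'; python3 - <<'E'
from h import *
s=sense();print(s["ee_pos"],s["qpos"])
P=camera_params("wrist");im=grab_frame("wrist");cv2.imwrite("pics/w1.png",im)
print(proj([[.567,-.2557,.1]],P), proj([[.555,-.2607,.1],[.579,-.2507,.1]],P))
E
```

```text
t: 1.78
ee_pos: [0.5632, -0.2576, 0.1853]
eef_rot: [[0.999, 0.035, 0.0], [0.035, -0.999, -0.0], [0.0, 0.0, -1.0]]
ft_force: [-0.7, 0.3, 0.2]
width: 0.997
[ 0.56320951 -0.25762447  0.18534735] [-6.19825250e-01  5.41631087e-01  1.18108676e+00 -1.48645857e-04
  1.41876165e+00  9.16165430e-01]
[[319.55619504 239.90741846]] [[327.12965844 259.0488648 ]
 [311.75487596 220.18952015]]
```

View pics/w1.png

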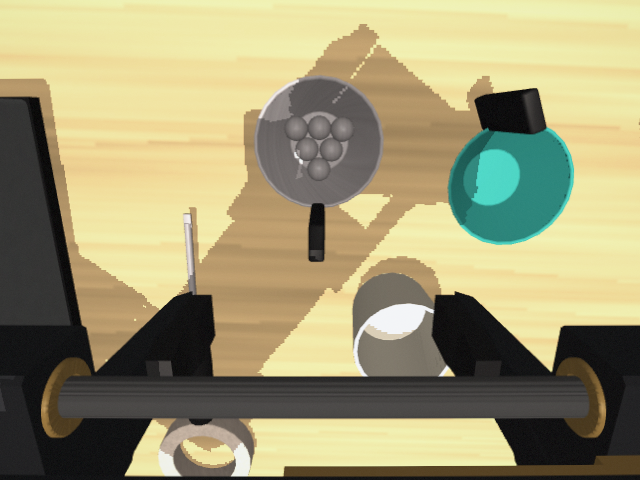

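```bash
python3 - <<'E'
from h import *
P=camera_params("wrist");im=cv2.imread("pics/w1.png")
c=np.array([[x,y,.1] for x,y in((-.066,-.005),(-.042,-.005),(-.042,.005),(-.066,.005))])
R=cv2.Rodrigues(np.array([0,0,.035]))[0]
q=proj(c@R.T+[.6205,-.2537,0],P);print(q)
crop(im,(260,180,380,280),"pics/w1c.png",6)
E
```

```text
[[327.21209968 258.98939268]
 [327.338474   220.69371324]
 [310.39679385 220.69679437]
 [310.75843019 258.99333832]]
```

View pics/w1c.png

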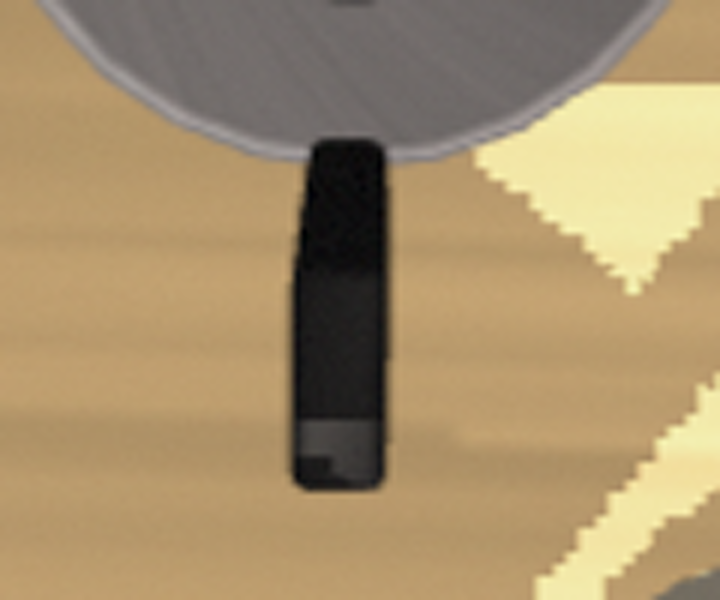

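The handle's top face in the wrist view spans about (309..324, 225..261), which puts its centre at (565.5,-254.3), within 2 mm of the prediction. I'll descend and grip.

```bash
python3 -m jog '[[[2,-3,30],[0,0,0]],[[1,0,40],[0,0,0]],[[0,0,34],[0,0,0]],[[0,0,20],[0,0,0]],[[0,0,0],[0,0,0]]]' 88 3 && python3 -m jog '[[[0,0,0],[0,0,0]],[[0,0,0],[0,0,0]],[[0,0,0],[0,0,0]],[[0,0,0],[0,0,0]],[[0,0,0],[0,0,0]]]' 0 60
```

```text
t: 2.45
ee_pos: [0.5652, -0.2546, 0.0603]
eef_rot: [[0.999, 0.034, -0.002], [0.034, -0.999, 0.001], [-0.002, -0.001, -1.0]]
ft_force: [0.1, -0.5, 0.6]
width: 0.998
t: 3.08
ee_pos: [0.5665, -0.2539, 0.0613]
eef_rot: [[0.999, 0.036, 0.0], [0.036, -0.999, -0.0], [0.0, 0.0, -1.0]]
ft_force: [0.0, -1.0, -0.0]
width: 0.457
```

```bash
python3 -m jog '[[[0,0,0],[0,0,0]],[[0,0,0],[0,0,0]],[[0,0,0],[0,0,0]],[[0,0,0],[0,0,0]],[[0,0,0],[0,0,0]]]' 0 60
```

```text
t: 3.7
ee_pos: [0.5665, -0.254, 0.0612]
eef_rot: [[0.999, 0.036, 0.0], [0.036, -0.999, -0.0], [0.0, 0.0, -1.0]]
ft_force: [-0.3, -0.2, -1.2]
width: 0.108
```

Gripped: the width reads 0.108, which is about 9.5 mm. I'll lift.

```bash
python3 -m jog '[[[0,0,-5],[0,0,0]],[[0,0,-15],[0,0,0]],[[0,0,-25],[0,0,0]],[[0,0,-30],[0,0,0]],[[0,0,-30],[0,0,0]],[[0,0,-30],[0,0,0]],[[0,0,-25],[0,0,0]],[[0,0,-12],[0,0,0]]]' && python3 - <<'E'
from h import *
s=sense();print(s["ee_pos"],s["qpos"],s["ft_force"])
cv2.imwrite("pics/s3.png",grab_frame("side"))
E
```

```text
t: 4.7
ee_pos: [0.5665, -0.2539, 0.2353]
eef_rot: [[0.999, 0.036, 0.002], [0.036, -0.999, -0.001], [0.002, 0.001, -1.0]]
ft_force: [0.9, -0.3, -4.1]
width: 0.106
[ 0.56654516 -0.253942    0.23531655] [-6.11771318e-01  5.08680047e-01  1.09306844e+00 -3.09253515e-05
  1.53740444e+00  9.23354358e-01] [ 0.85647375 -0.29916045 -4.09662283]
```

View pics/s3.png

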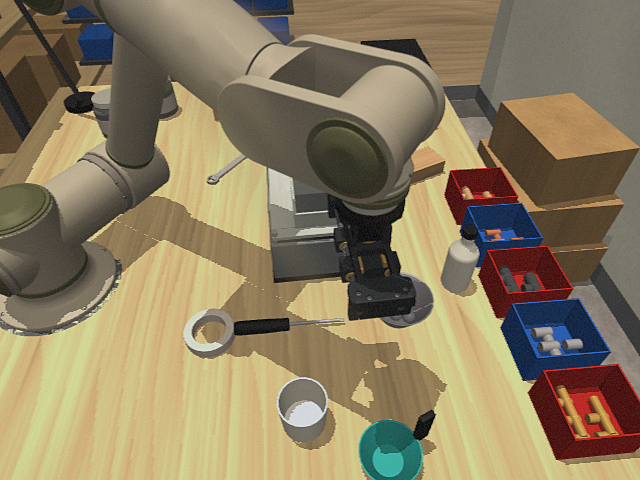

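```bash
python3 -m jog '[[[-5,-10,0],[0,0,0]],[[-5,-20,0],[0,0,0]],[[-5,-30,0],[0,0,0]],[[-5,-30,0],[0,0,0]],[[-5,-30,0],[0,0,0]],[[-5,-30,0],[0,0,0]],[[-5,-30,0],[0,0,0]],[[-5,-30,0],[0,0,0]]]' && python3 -m jog '[[[-5,-30,0],[0,0,0]],[[-5,-30,0],[0,0,0]],[[-5,-30,0],[0,0,0]],[[-5,-30,0],[0,0,0]],[[-5,-25,0],[0,0,0]],[[-5,-18,0],[0,0,0]],[[0,0,0],[0,0,0]]]' && python3 - <<'E'
from h import *
s=sense();print(s["ee_pos"],s["qpos"],s["ft_force"])
cv2.imwrite("pics/s4.png",grab_frame("side"))
cv2.imwrite("pics/w4.png",grab_frame("wrist"))
E
```

```text
t: 5.75
ee_pos: [0.5177, -0.0439, 0.2321]
eef_rot: [[0.999, 0.036, -0.002], [0.036, -0.999, 0.001], [-0.002, -0.001, -1.0]]
ft_force: [-0.3, 0.2, -2.6]
width: 0.105
t: 6.62
ee_pos: [0.4824, 0.1172, 0.2328]
eef_rot: [[0.999, 0.037, -0.001], [0.037, -0.999, 0.0], [-0.001, -0.0, -1.0]]
ft_force: [-0.1, -0.7, -3.0]
width: 0.112
[0.4824098  0.11715396 0.23283732] [-7.26525062e-04  2.91989885e-01  1.45091088e+00  1.79148634e-05
  1.39974084e+00  1.53273449e+00] [-0.05646929 -0.66851888 -2.99435864]
```

View pics/s4.png

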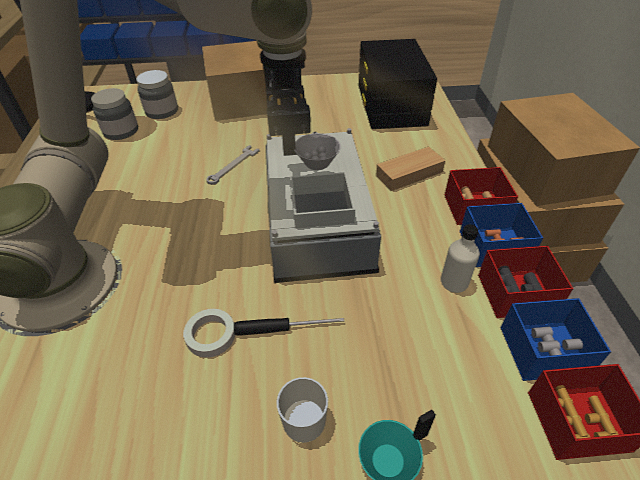

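View pics/w4.png

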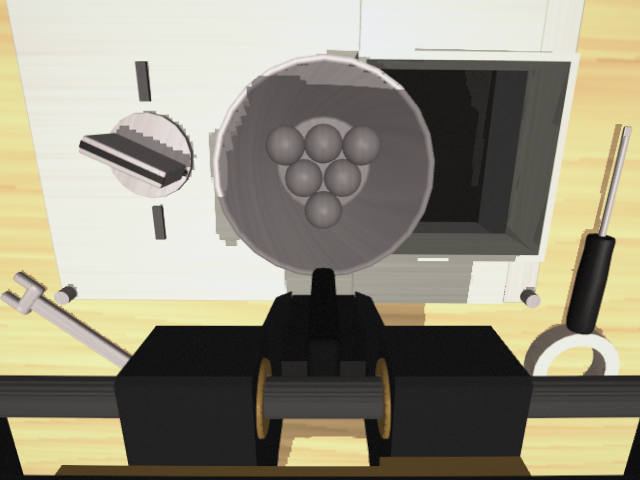

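The side view shows the cup over the cover just behind the mouth at (318,150), with all six balls inside. In the wrist view the fastener's slot is still off from the marks. I'll tip about the pouring lip, 40° first, and check the joints.

```bash
python3 -m jog '[[[0,2,-4],[5,0,0]],[[0,2,-4],[5,0,0]],[[0,2,-4],[5,0,0]],[[0,2,-4],[5,0,0]],[[0,2,-4],[5,0,0]],[[0,2,-4],[5,0,0]],[[0,2,-4],[5,0,0]],[[0,2,-4],[5,0,0]]]' && cat > lip.py <<'E'
from h import *
s=sense();R=s["eef_rot"];p=s["ee_pos"]*1000
print("q",s["qpos"].round(3),"lip",(p-R@[-54,-46,-21]).round(1),"tilt",np.degrees(np.arccos(-R[2,2])).round(1),"tcp",p.round(1), "O",(p-R@[-54,0,-61]).round(1),s["t"])
E
python3 lip.py
```

```text
t: 7.72
ee_pos: [0.4845, 0.0905, 0.2584]
eef_rot: [[0.999, 0.026, -0.021], [0.034, -0.765, 0.643], [0.001, -0.644, -0.765]]
ft_force: [-0.8, 0.3, -4.0]
width: 0.112
q [-0.383  0.319  1.514  0.631  1.623  1.085] lip [539.2  70.6 212.7] tilt 40.1 tcp [484.5  90.5 258.4] O [537.2 131.5 211.7] 7.725
```

```bash
python3 -m jog '[[[0,2,-4],[5,0,0]],[[0,2,-4],[5,0,0]],[[0,2,-4],[5,0,0]],[[0,2,-4],[5,0,0]]]' && python3 lip.py && python3 - <<'E'
from h import *
cv2.imwrite("pics/s5.png",grab_frame("side"))
cv2.imwrite("pics/w5.png",grab_frame("wrist"))
E
```

```text
t: 8.22
ee_pos: [0.4851, 0.0733, 0.263]
eef_rot: [[0.999, 0.017, -0.028], [0.033, -0.499, 0.866], [0.001, -0.866, -0.499]]
ft_force: [-0.1, -0.7, -3.7]
width: 0.106
q [-0.514  0.417  1.56   0.86   1.789  0.932] lip [539.3  70.3 212.7] tilt 60.0 tcp [485.1  73.3 263. ] O [537.4 127.9 232.6] 8.225
```

View pics/s5.png

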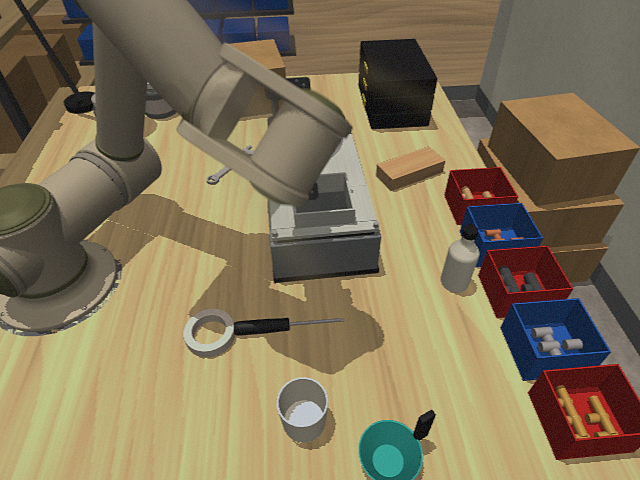

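View pics/w5.png

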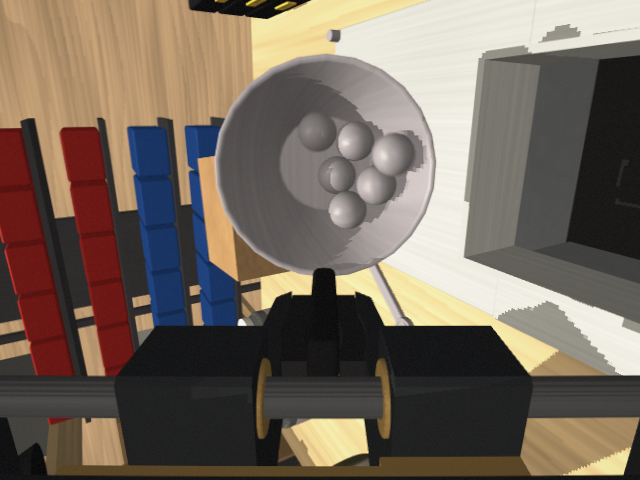

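All six balls are still in the cup, now leaning on the pour-side wall. I'll continue slowly.

```bash
python3 -m jog '[[[0,1,-2],[2.5,0,0]],[[0,1,-2],[2.5,0,0]],[[0,1,-2],[2.5,0,0]],[[0,1,-2],[2.5,0,0]],[[0,0,0],[0,0,0]],[[0,0,0],[0,0,0]]]' && python3 lip.py && python3 - <<'E'
from h import *
cv2.imwrite("pics/w6.png",grab_frame("wrist"))
E
```

```text
t: 9.07
ee_pos: [0.4851, 0.066, 0.2633]
eef_rot: [[0.999, 0.012, -0.033], [0.036, -0.342, 0.939], [0.0, -0.94, -0.342]]
ft_force: [-0.3, 0.0, -2.5]
width: 0.107
q [-0.557  0.481  1.585  0.956  1.874  0.87 ] lip [538.9  71.9 212.9] tilt 70.0 tcp [485.1  66.  263.3] O [537.  125.2 242.5] 9.075
```

View pics/w6.png

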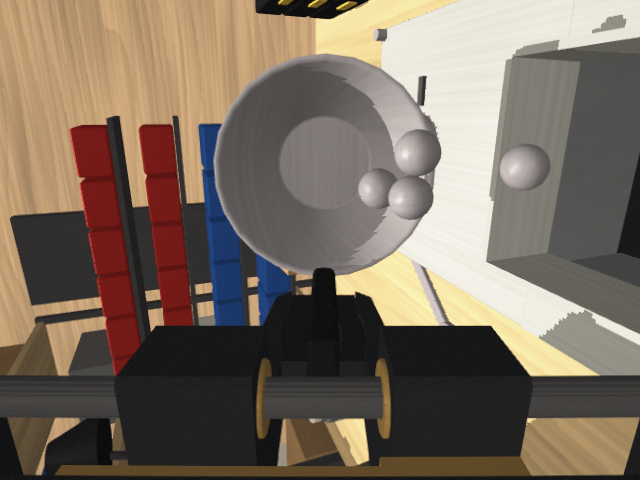

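Balls are already pouring into the mouth. One is falling at (525,166) and three are at the lip.

```bash
python3 -m jog '[[[0,0,0],[0,0,0]],[[0,0,0],[0,0,0]],[[0,0,0],[0,0,0]],[[0,0,0],[0,0,0]],[[0,1,-2],[2.5,0,0]],[[0,1,-2],[2.5,0,0]],[[0,0,0],[0,0,0]],[[0,0,0],[0,0,0]]]' && python3 lip.py && python3 - <<'E'
from h import *
cv2.imwrite("pics/w7.png",grab_frame("wrist"))
E
```

```text
t: 10.12
ee_pos: [0.4853, 0.0614, 0.2625]
eef_rot: [[0.999, 0.009, -0.034], [0.035, -0.259, 0.965], [-0.0, -0.966, -0.259]]
ft_force: [0.4, 0.2, -2.4]
width: 0.107
q [-0.575  0.517  1.598  1.     1.917  0.841] lip [538.9  71.7 212.7] tilt 75.0 tcp [485.3  61.4 262.5] O [537.1 122.2 246.7] 10.125
```

View pics/w7.png

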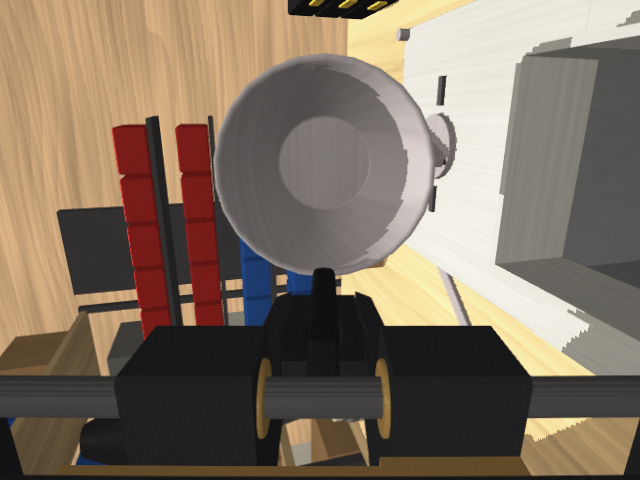

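The cup is empty. I'll tip it back upright.

```bash
python3 -m jog '[[[0,-2,6],[-7.5,0,0]],[[0,-2,6],[-7.5,0,0]],[[0,-2,6],[-7.5,0,0]],[[0,-2,6],[-7.5,0,0]],[[0,-2,6],[-7.5,0,0]],[[0,-2,6],[-7.5,0,0]],[[0,-2,6],[-7.5,0,0]],[[0,-2,6],[-7.5,0,0]]]' && python3 -m jog '[[[0,-2,6],[-7.5,0,0]],[[0,-2,6],[-7.5,0,0]],[[0,0,0],[0,0,0]]]' && python3 lip.py && python3 - <<'E'
from h import *
cv2.imwrite("pics/w8.png",grab_frame("wrist"))
cv2.imwrite("pics/t8.png",grab_frame("top"))
E
```

```text
t: 11.18
ee_pos: [0.4833, 0.1063, 0.2443]
eef_rot: [[0.999, 0.035, -0.008], [0.036, -0.966, 0.255], [0.001, -0.255, -0.967]]
ft_force: [0.3, -0.6, -2.1]
width: 0.109
t: 11.55
ee_pos: [0.4827, 0.1139, 0.2329]
eef_rot: [[0.999, 0.039, -0.001], [0.039, -0.999, 0.001], [-0.001, -0.001, -1.0]]
ft_force: [0.1, 0.5, -2.0]
width: 0.111
q [-8.000e-03  2.910e-01  1.452e+00  1.000e-03  1.399e+00  1.524e+00] lip [538.4  70.1 211.8] tilt 0.1 tcp [482.7 113.9 232.9] O [536.6 116.1 171.8] 11.55
```

View pics/w8.png

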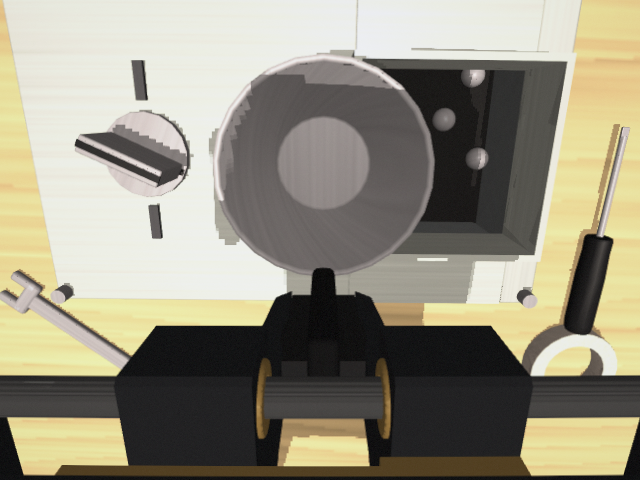

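View pics/t8.png

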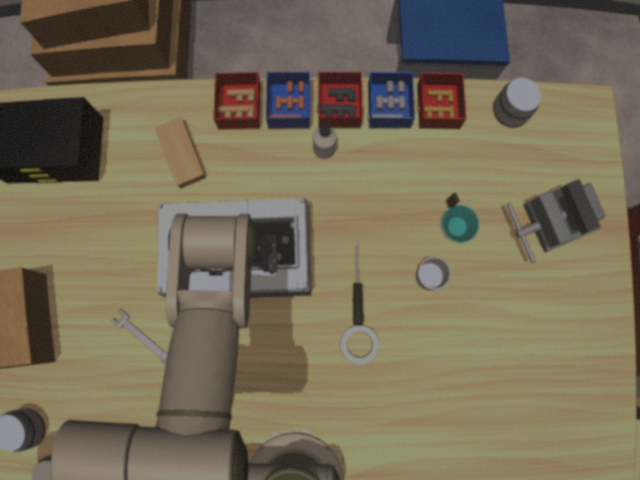

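```bash
python3 -m jog '[[[5,20,-2],[0,0,0]],[[5,30,0],[0,0,0]],[[5,30,0],[0,0,0]],[[5,35,0],[0,0,0]],[[5,35,0],[0,0,0]],[[5,35,0],[0,0,0]],[[5,35,0],[0,0,0]],[[5,30,0],[0,0,0]]]' && python3 - <<'E'
from h import *
cv2.imwrite("pics/t9.png",grab_frame("top"))
cv2.imwrite("pics/s9.png",grab_frame("side"))
crop("pics/t9.png",(230,200,320,280),"pics/t9c.png",8)
E
python3 -m jog '[[[5,30,0],[0,0,0]],[[5,30,0],[0,0,0]],[[5,25,0],[0,0,0]],[[5,20,0],[0,0,0]],[[5,10,0],[0,0,0]],[[5,6,0],[0,0,0]],[[0,0,0],[0,0,0]]]'; python3 lip.py
```

```text
t: 12.65
ee_pos: [0.532, -0.1384, 0.235]
eef_rot: [[0.999, 0.034, 0.001], [0.034, -0.999, 0.002], [0.001, -0.002, -1.0]]
ft_force: [0.1, 0.1, -1.7]
width: 0.11
t: 13.62
ee_pos: [0.5667, -0.2557, 0.2348]
eef_rot: [[0.999, 0.036, 0.0], [0.036, -0.999, 0.0], [0.0, -0.0, -1.0]]
ft_force: [0.7, -0.1, -2.1]
width: 0.109
q [-0.614  0.512  1.089  0.     1.541  0.921] lip [ 622.3 -299.8  213.8] tilt 0.0 tcp [ 566.7 -255.7  234.8] O [ 620.7 -253.8  173.8] 13.625
```

View pics/t9c.png

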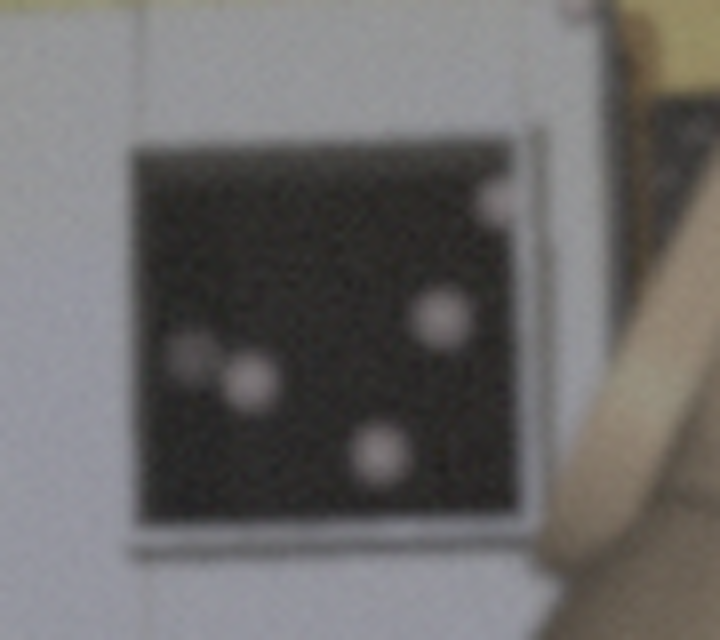

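View pics/s9.png

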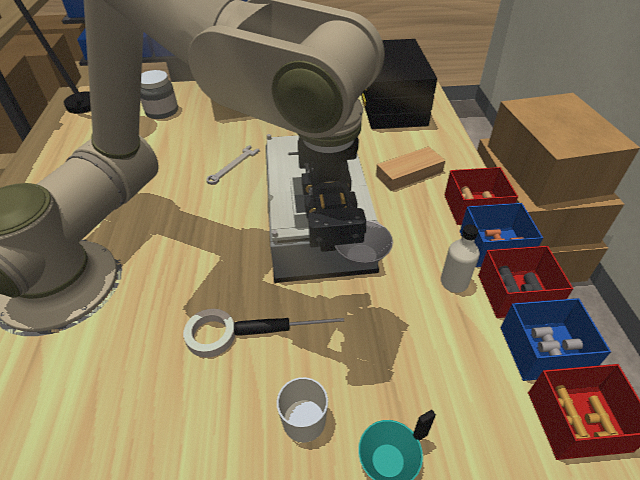

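The top crop shows five balls in the mouth's opening, at about (254,245), (261,248), (277,257), (285,240) and (292,225). There is no stray ball on the bench, so the sixth is probably hidden under the collar, which is narrower than the tub. I'll check again later. Setting the cup down now.

```bash
python3 -m jog '[[[0,0,25],[0,0,0]],[[0,0,35],[0,0,0]],[[0,0,35],[0,0,0]],[[0,0,35],[0,0,0]],[[0,0,25],[0,0,0]],[[0,0,9],[0,0,0]],[[0,0,4],[0,0,0]],[[0,0,3],[0,0,0]]]' && python3 -m jog '[[[0,0,1.5],[0,0,0]],[[0,0,1],[0,0,0]],[[0,0,0],[0,0,0]]]'
```

```text
t: 14.62
ee_pos: [0.5669, -0.2561, 0.0648]
eef_rot: [[0.999, 0.036, 0.001], [0.036, -0.999, -0.001], [0.001, 0.001, -1.0]]
ft_force: [-0.5, 0.3, -2.5]
width: 0.108
t: 15.0
ee_pos: [0.5666, -0.256, 0.0616]
eef_rot: [[0.999, 0.036, 0.0], [0.036, -0.999, -0.0], [0.0, 0.0, -1.0]]
ft_force: [0.3, 0.1, -1.8]
width: 0.109
```

```bash
python3 -m jog '[[[0,0,0.5],[0,0,0]],[[0,0,0.5],[0,0,0]],[[0,0,0],[0,0,0]]]'; python3 - <<'E'
from h import *
cv2.imwrite("pics/s10.png",grab_frame("side"))
crop("pics/s10.png",(300,290,460,410),"pics/s10c.png",5)
E
```

```text
t: 15.38
ee_pos: [0.5665, -0.2561, 0.0612]
eef_rot: [[0.999, 0.036, 0.0], [0.036, -0.999, -0.0], [0.0, 0.001, -1.0]]
ft_force: [-3.2, 0.6, 5.4]
width: 0.11
```

View pics/s10c.png

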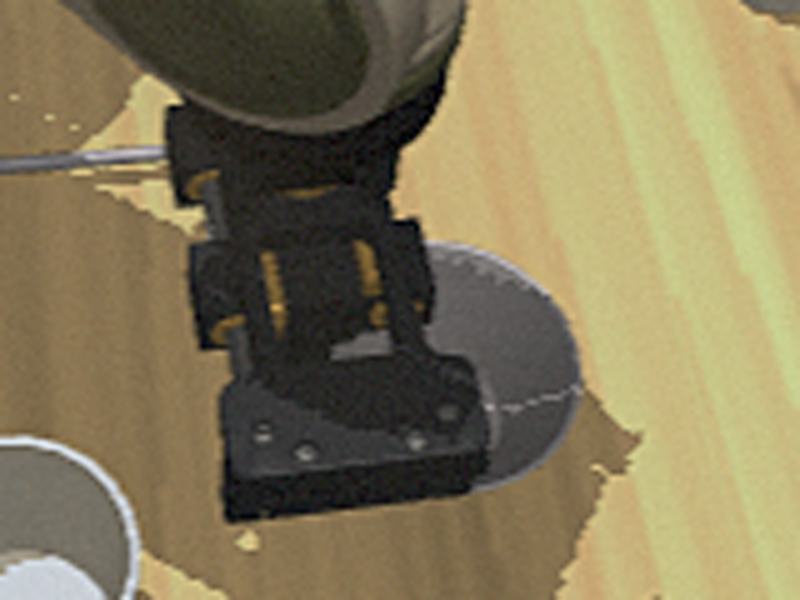

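The cup is on the bench (contact force +5.4 N). I'll release it and retreat.

```bash
python3 -m jog '[[[0,0,0],[0,0,0]],[[0,0,0],[0,0,0]],[[0,0,0],[0,0,0]],[[0,0,0],[0,0,0]],[[0,0,0],[0,0,0]],[[0,0,0],[0,0,0]]]' 60 10 && python3 -m jog '[[[0,0,-10],[0,0,0]],[[0,0,-25],[0,0,0]],[[0,0,-40],[0,0,0]],[[0,0,-40],[0,0,0]],[[0,0,-40],[0,0,0]],[[0,0,-20],[0,0,0]],[[0,0,0],[0,0,0]]]' && python3 - <<'E'
from h import *
cv2.imwrite("pics/w11.png",grab_frame("wrist"))
E
```

```text
t: 16.18
ee_pos: [0.5665, -0.256, 0.0604]
eef_rot: [[0.999, 0.036, 0.0], [0.036, -0.999, -0.0], [0.0, 0.0, -1.0]]
ft_force: [0.4, -0.0, 0.3]
width: 0.678
t: 17.05
ee_pos: [0.5668, -0.2562, 0.2374]
eef_rot: [[0.999, 0.036, 0.003], [0.036, -0.999, -0.002], [0.003, 0.002, -1.0]]
ft_force: [-0.4, -0.1, -0.1]
width: 0.679
```

View pics/w11.png

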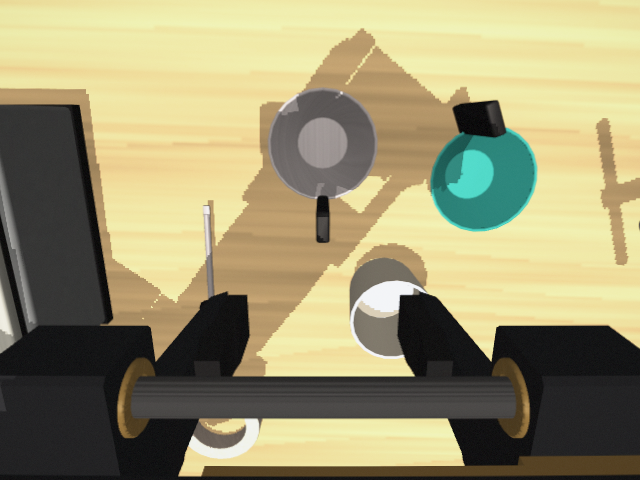

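The cup stands upright and released at (322,142), with the white tub and screwdriver untouched. Next is the fastener. The bar's direction is about 26.5° clockwise from world +y, so the joint is at about 0.49 rad, inside the stated 0.1 to 0.6. I'll stop over the mouth for a look on the way.

```bash
python3 -m jog '[[[-6,-30,0],[0,0,0]],[[-6,-48,0],[0,0,0]],[[-6,-48,0],[0,0,0]],[[-6,-48,0],[0,0,0]],[[-6,-48,0],[0,0,0]],[[-6,-48,0],[0,0,0]],[[-6,-20,0],[0,0,0]],[[0,0,0],[0,0,0]]]' 88 10 && python3 lip.py && python3 - <<'E'
from h import *
cv2.imwrite("pics/w12.png",grab_frame("wrist"))
E
```

```text
t: 18.1
ee_pos: [0.5138, 0.0328, 0.235]
eef_rot: [[0.999, 0.037, -0.001], [0.037, -0.999, -0.0], [-0.001, 0.0, -1.0]]
ft_force: [-0.1, -1.1, -0.6]
width: 0.994
q [-0.166  0.322  1.399 -0.     1.421  1.367] lip [569.5 -11.2 213.9] tilt 0.1 tcp [513.8  32.8 235. ] O [567.7  34.8 173.9] 18.1
```

View pics/w12.png

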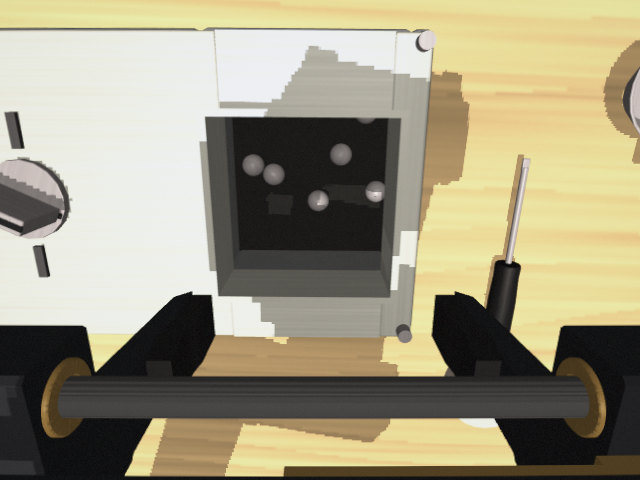

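All six balls are in the tub, at (253,165), (274,174), (341,154), (318,200), (375,191) and (367,116). Moving on to the fastener.

```bash
python3 -m jog '[[[1,-40,0],[0,0,0]],[[1,-45,0],[0,0,0]],[[1,-45,0],[0,0,0]],[[1,-40,0],[0,0,0]],[[1,-20,0],[0,0,0]],[[0,0,0],[0,0,0]],[[0,0,0],[0,0,0]]]' && python3 - <<'E'
from h import *
P=camera_params("wrist");im=grab_frame("wrist");cv2.imwrite("pics/w13.png",im)
import pickle;pickle.dump(P,open("P13.pkl","wb"));print(sense()["ee_pos"])
crop(im,(220,120,420,280),"pics/w13c.png",4)
E
```

```text
t: 19.02
ee_pos: [0.5129, 0.221, 0.2353]
eef_rot: [[0.999, 0.034, -0.0], [0.034, -0.999, -0.0], [-0.0, 0.0, -1.0]]
ft_force: [0.0, 1.1, -0.4]
width: 1.0
[0.51286287 0.22094311 0.23541789]
```

View pics/w13c.png

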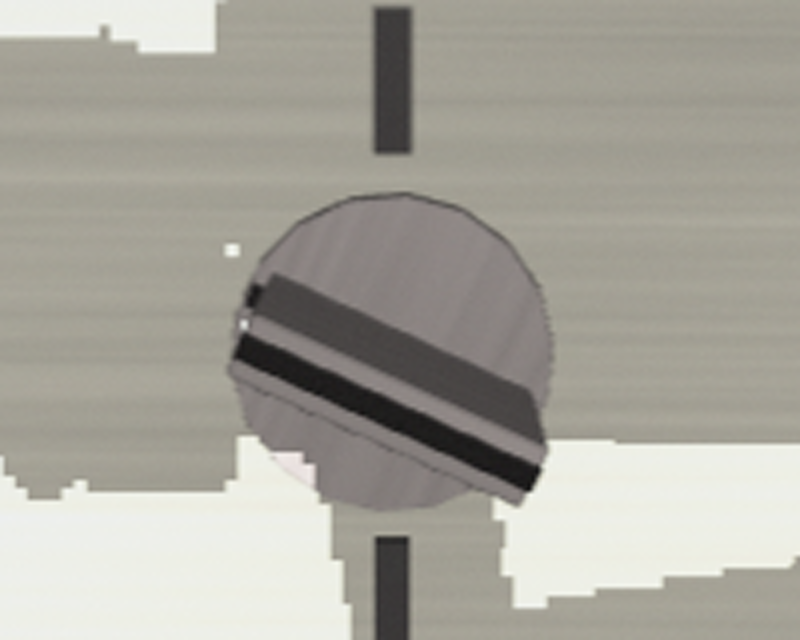

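```bash
python3 - <<'E'
from h import *
import pickle;P=pickle.load(open("P13.pkl","rb"))
g=lambda a,z:atz(np.array(a)/4+[220,120],P,z)*1000
a,b=g((241,344),.162),g((532,476),.162);print("slot",a,b,(a+b)/2,np.linalg.norm(a-b))
d=a-b;print("cw from +y deg",np.degrees(np.arctan2(d[0],d[1])))
for n,u in (("markT",(393,80)),("markB",(393,600)),("m in top",(393,154)),("m in bot",(393,537))):print(n,g(u,.122))
print("disc",g((232+ (552-232)/2,(193+511)/2),.128))
E
```

```text
slot [539.24860306 245.22208762 162.        ] [521.5663982  203.90742566 162.        ] [530.40750063 224.56475664 162.        ] 44.93953339254289
cw from +y deg 23.170373322683787
markT [573.20088109 225.65513848 122.        ]
markB [486.41497945 222.93849945 122.        ]
m in top [561.82594725 225.29858124 122.        ]
m in bot [497.85190287 223.29604866 122.        ]
disc [531.22051441 224.43897014 128.        ]
```

The refined fastener centre is (531,224.4). The bar lies 23.2° clockwise of +y and the cover's yaw is 1.8°, so the joint reads 0.44 rad and needs about 65° clockwise. I'll align the jaws.

```bash
python3 -m jog '[[[18,-3,0],[0,0,0]],[[0,0,0],[0,0,-9.3]],[[0,0,0],[0,0,-9.3]],[[0,0,0],[0,0,-9.3]],[[0,0,0],[0,0,-9.3]],[[0,0,0],[0,0,-9.2]],[[0,0,0],[0,0,-9.2]],[[0,0,0],[0,0,-9.2]]]' 50 10 && python3 -m jog '[[[0,0,20],[0,0,0]],[[0,0,20],[0,0,0]],[[0,0,0],[0,0,0]]]' && python3 - <<'E'
from h import *
s=sense();print(s["qpos"])
cv2.imwrite("pics/w14.png",grab_frame("wrist"))
cv2.imwrite("pics/s14.png",grab_frame("side"))
E
```

```text
t: 20.08
ee_pos: [0.5306, 0.2248, 0.2355]
eef_rot: [[0.39, 0.921, 0.0], [0.921, -0.39, -0.0], [-0.0, 0.0, -1.0]]
ft_force: [-0.4, 1.0, 0.0]
width: 0.568
t: 20.45
ee_pos: [0.5301, 0.2249, 0.1945]
eef_rot: [[0.395, 0.919, -0.003], [0.919, -0.395, -0.001], [-0.002, -0.002, -1.0]]
ft_force: [0.1, 0.2, 0.4]
width: 0.569
[ 1.95768768e-01  4.60995934e-01  1.29730466e+00 -1.29121825e-04
  1.38596043e+00  6.01343511e-01]
```

View pics/w14.png

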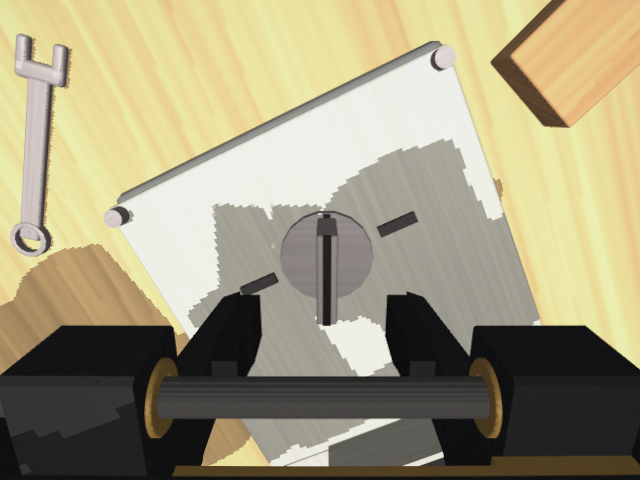

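The bar runs vertically in the wrist view at column 326, centred between the fingers. I'll descend and grip gently.

```bash
python3 -m jog '[[[0,0,20],[0,0,0]],[[0,0,20],[0,0,0]],[[0,0,12],[0,0,0]],[[0,0,7],[0,0,0]],[[0,0,0],[0,0,0]]]' && python3 -m jog '[[[0,0,0],[0,0,0]],[[0,0,0],[0,0,0]],[[0,0,0],[0,0,0]],[[0,0,0],[0,0,0]],[[0,0,0],[0,0,0]],[[0,0,0],[0,0,0]]]' 0 15
```

```text
t: 21.18
ee_pos: [0.5305, 0.226, 0.1366]
eef_rot: [[0.393, 0.919, 0.0], [0.919, -0.393, 0.0], [0.0, 0.0, -1.0]]
ft_force: [0.3, -0.0, 0.1]
width: 0.564
t: 21.92
ee_pos: [0.5318, 0.2254, 0.1366]
eef_rot: [[0.394, 0.919, 0.003], [0.919, -0.394, -0.001], [0.001, 0.003, -1.0]]
ft_force: [6.0, -3.1, -2.6]
width: 0.112
```

```bash
python3 -m jog '[[[0,0.8,0],[0,0,0]],[[0,0,0],[0,0,9.3]],[[0,0,0],[0,0,9.3]],[[0,0,0],[0,0,9.3]],[[0,0,0],[0,0,9.3]],[[0,0,0],[0,0,9.3]],[[0,0,0],[0,0,9.3]],[[0,0,0],[0,0,9.2]]]' && python3 -m jog '[[[0,0,0],[0,0,0]],[[0,0,0],[0,0,0]]]' && python3 -m jog '[[[0,0,0],[0,0,0]],[[0,0,0],[0,0,0]],[[0,0,0],[0,0,0]],[[0,0,0],[0,0,0]]]' 50 15
```

```text
t: 22.92
ee_pos: [0.5321, 0.2251, 0.1366]
eef_rot: [[1.0, 0.027, 0.002], [0.027, -1.0, -0.001], [0.002, 0.001, -1.0]]
ft_force: [5.2, -3.5, -0.9]
width: 0.118
t: 23.18
ee_pos: [0.5321, 0.2251, 0.1366]
eef_rot: [[0.999, 0.032, 0.002], [0.032, -1.0, -0.001], [0.002, 0.001, -1.0]]
ft_force: [3.7, -3.5, -1.1]
width: 0.112
t: 23.68
ee_pos: [0.531, 0.2258, 0.1364]
eef_rot: [[0.999, 0.032, -0.0], [0.032, -0.999, 0.0], [-0.0, -0.0, -1.0]]
ft_force: [1.1, -0.5, -0.1]
width: 0.539
```

Turned and released. I'll raise straight up, back off along -x and check the alignment.

```bash
python3 -m jog '[[[0,0,-15],[0,0,0]],[[0,0,-40],[0,0,0]],[[0,0,-44],[0,0,0]],[[-20,0,0],[0,0,0]],[[0,0,0],[0,0,0]],[[0,0,0],[0,0,0]]]' && python3 - <<'E'
from h import *
P=camera_params("wrist");im=grab_frame("wrist")
import pickle;pickle.dump(P,open("P15.pkl","wb"));print(sense()["ee_pos"])
crop(im,(220,120,420,280),"pics/w15c.png",4)
E
```

```text
t: 24.42
ee_pos: [0.5114, 0.225, 0.2355]
eef_rot: [[0.999, 0.032, -0.0], [0.032, -0.999, -0.0], [-0.0, 0.0, -1.0]]
ft_force: [0.2, -0.5, -0.2]
width: 0.564
[0.51149095 0.22499322 0.23523647]
```

View pics/w15c.png

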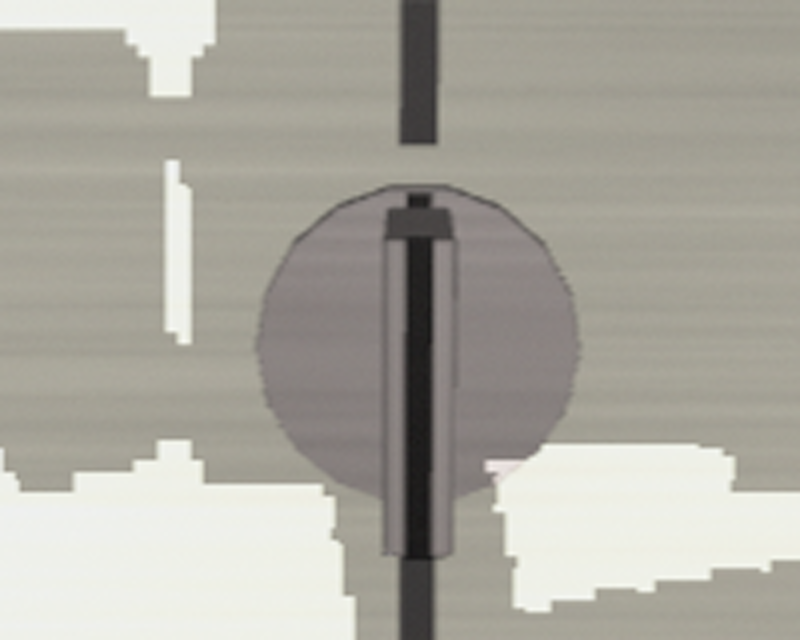

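The slot is in line with both marks: column 420 for the slot against 418 for the marks, parallel to within 1°. Now I'll close the fingers and go to the bare cover midway between the fastener and mouth, then press there.

```bash
python3 -m jog '[[[5,20,0],[0,0,0]],[[5,30,0],[0,0,0]],[[5,30,0],[0,0,0]],[[4,11,0],[0,0,0]],[[0,0,30],[0,0,0]],[[0,0,35],[0,0,0]],[[0,0,25],[0,0,0]],[[0,0,12],[0,0,0]]]' 0 30 && python3 -m jog '[[[0,0,4],[0,0,0]],[[0,0,2],[0,0,0]],[[0,0,0],[0,0,0]],[[0,0,0],[0,0,0]]]' && python3 - <<'E'
from h import *
cv2.imwrite("pics/s16.png",grab_frame("side"))
E
```

```text
t: 25.48
ee_pos: [0.5328, 0.1351, 0.1321]
eef_rot: [[0.999, 0.032, -0.002], [0.032, -0.999, 0.0], [-0.002, -0.0, -1.0]]
ft_force: [0.7, -0.0, 0.0]
width: 0.003
t: 25.98
ee_pos: [0.5332, 0.1347, 0.1279]
eef_rot: [[0.999, 0.032, 0.001], [0.032, -0.999, 0.0], [0.001, -0.0, -1.0]]
ft_force: [0.0, -0.6, 0.5]
width: 0.006
```

View pics/s16.png

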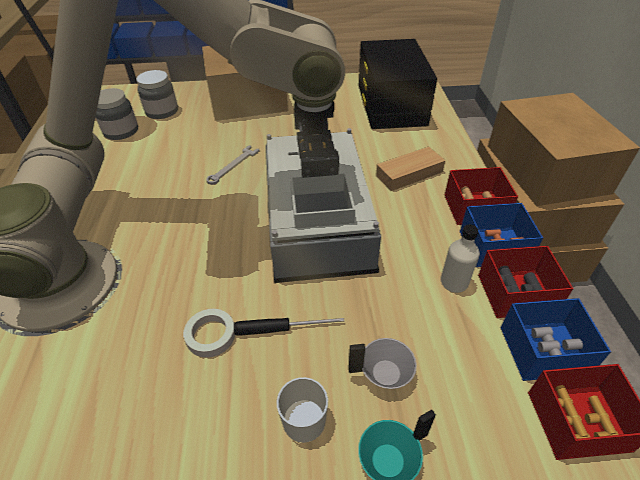

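The cup stands upright at (388,365), and the tub and screwdriver are unmoved. I'll press gradually.

```bash
python3 -m jog '[[[0,0,2],[0,0,0]],[[0,0,2],[0,0,0]],[[0,0,1],[0,0,0]],[[0,0,1],[0,0,0]],[[0,0,0],[0,0,0]]]' && python3 -m jog '[[[0,0,1],[0,0,0]],[[0,0,1],[0,0,0]],[[0,0,0],[0,0,0]],[[0,0,0],[0,0,0]]]'&& python3 -m jog '[[[0,0,1],[0,0,0]],[[0,0,1],[0,0,0]],[[0,0,0],[0,0,0]],[[0,0,0],[0,0,0]]]'
```

```text
t: 26.65
ee_pos: [0.5329, 0.1347, 0.1222]
eef_rot: [[0.999, 0.032, 0.0], [0.032, -0.999, -0.0], [0.0, 0.0, -1.0]]
ft_force: [-3.4, -1.4, 9.2]
width: 0.008
t: 27.15
ee_pos: [0.533, 0.1347, 0.1205]
eef_rot: [[0.999, 0.032, 0.001], [0.032, -0.999, -0.0], [0.001, 0.0, -1.0]]
ft_force: [-3.4, -0.6, 10.6]
width: 0.004
t: 27.65
ee_pos: [0.533, 0.1347, 0.1187]
eef_rot: [[0.999, 0.032, 0.001], [0.032, -0.999, -0.0], [0.001, 0.0, -1.0]]
ft_force: [-4.6, -1.1, 13.2]
width: 0.004
```

```bash
python3 -m jog '[[[0,0,1],[0,0,0]],[[0,0,1],[0,0,0]],[[0,0,0],[0,0,0]],[[0,0,0],[0,0,0]]]' && python3 -m jog '[[[0,0,1],[0,0,0]],[[0,0,0],[0,0,0]],[[0,0,0],[0,0,0]]]'
```

```text
t: 28.15
ee_pos: [0.533, 0.1347, 0.1169]
eef_rot: [[0.999, 0.032, 0.001], [0.032, -0.999, -0.0], [0.001, 0.0, -1.0]]
ft_force: [-5.4, -1.2, 13.3]
width: 0.003
t: 28.52
ee_pos: [0.533, 0.1347, 0.1164]
eef_rot: [[0.999, 0.032, 0.002], [0.032, -0.999, -0.0], [0.002, 0.0, -1.0]]
ft_force: [-6.8, -1.3, 17.4]
width: 0.005
```

```bash
python3 -m jog '[[[0,0,1],[0,0,0]],[[0,0,0],[0,0,0]],[[0,0,0],[0,0,0]],[[0,0,0],[0,0,0]],[[0,0,0],[0,0,0]]]' && python3 - <<'E'
from h import *
cv2.imwrite("pics/s17.png",grab_frame("side"));crop("pics/s17.png",(250,110,400,290),"pics/s17c.png",3.3)
im=grab_frame("wrist");cv2.imwrite("pics/w17.png",im)
E
```

```text
t: 29.15
ee_pos: [0.533, 0.1348, 0.1163]
eef_rot: [[0.999, 0.032, 0.002], [0.032, -0.999, -0.0], [0.002, 0.0, -1.0]]
ft_force: [-9.8, -1.3, 25.6]
width: 0.007
```

View pics/w17.png

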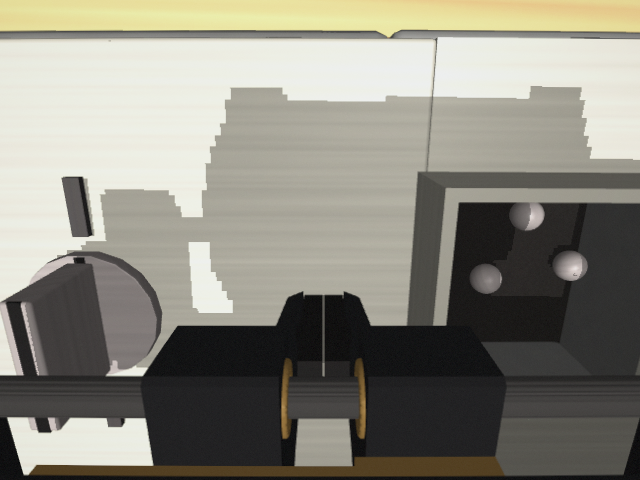

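View pics/s17c.png

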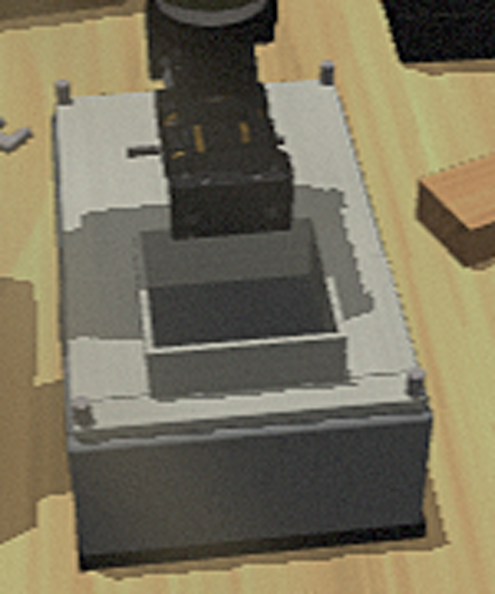

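The cover is fully down: TCP z is 116.3 against first contact at about 122, with 25.6 N on it. The guide posts now stand clear, the front gap has closed, and the slot still lies along the marks. I'm handing in.

```bash
python3 -c "
from bench import *
print(job_done());print(sense()['t'],sense()['ft_force'])"
```

```text
the job is handed in; nothing more can be done
None
the job is handed in; nothing more can be done
```

The job is done and handed in at about 29 s, with the arm still pressing the cover down. The hand-in gives no verdict, so these are my own last checks.

- **Balls:** All six went through the filling mouth, and I counted all six in the tub in a wrist picture.
- **Cup:** It is empty, upright and released at its old spot on the bench. The white tub and screwdriver show no movement in the side view.
- **Fastener:** I turned it about 65° clockwise without pressing the cover. The slot lined up with both marks to within about 1° in an enlarged picture. It still looked aligned in an oblique view while I was pressing.
- **Cover:** I pressed with closed fingers on the bare cover between the fastener and the mouth. It sank about 6 mm, and the last reading was 25.6 N vertical.

**Discrepancies:** There was a 9.8 N sideways force along -x while pressing. The fixed cameras put the fastener about 2 mm from where the wrist camera did, and I used the wrist value. I could not read the state after handing in, so the final second of holding is unchecked.

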